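# Shut the toothbrush steriliser and set its timer

### The arm

A 6-joint arm with a two-finger parallel gripper is mounted at the origin on the work surface. World frame = base frame: x ahead of the robot, y to its left, z up, the work surface at z = 0. Lengths are in m, angles in rad, forces in N, time in s.
With the tool pointing down it reaches from about 0.325 to 0.875 m from the base axis. Payload 4.4 kg.
Tool frame: the origin (TCP) lies on the centre line of the jaws, within the pads' length; the fingertips stand 11 mm ahead of it and the grasp point (between the pads) lies 8 mm behind it (manip.tip_extent is the distance from the TCP to the fingertips, in m); z points along the fingers, y is the line along which they close (so a half turn about z gives the same grasp; the last joint's range is limited). The gripper opens to 85 mm and grips with 20 to 120 N. Pads are 22 mm wide; open, the fingers measure 114 mm over their backs; the gripper's body (76 mm by 85 mm) begins 54 mm behind the grasp point. The pads swing forward as they close: fully open they stand 13 mm farther back than shut.
Start: joints at [-0.15, 0.207, 1.542, -0, 1.393, -0.15], TCP at [0.575, -0, 0.242] pointing down, gripper open.
Joint ranges: [-2.73, 2.73], [-0.86, 2.22], [0.23, 2.46], [-1.11, 4.25], [0.08, 2.63], [-2.82, 2.82]. Speed limits (rad/s): [2.79, 2.79, 3.14, 3.14, 3.14, 3.14].

### API

Orientations are given as a unit quaternion [x, y, z, w].
In Python, from plant import manip, viewer, sign_off gives the robot as it stands.
- The arm moves only by the shell command python3 -m handwheel 'ROWS' [FORCE]. ROWS is JSON, one flat list of numbers, 7 for each row, row after row: the shift along the tool's x, y, z as a fraction of full scale, then the turn, a rotation vector about the tool's x, y, z as a fraction of full scale, then the closure, from 0 (fully open) to 1 (shut). In form: [tx, ty, tz, wx, wy, wz, grip, tx, ty, tz, wx, wy, wz, grip, ...]. A call has 1 to 10 rows; each row shifts and turns the commanded pose from where the row before left it, along the tool's axes as they then stand; what a row does not reach is not made up. Full scale, the value 1, is 25 mm for a shift and 6 degrees for a turn. A row lasts 1/12 s, in which the tool goes at most 41.7 mm and 7.16 degrees, less where a joint would pass 70% of its speed; a pose out of reach is approached as far as the arm can. A call with a number of a shift or a turn outside -1 to 1 is refused whole. A call with a gripper value outside its range is refused whole. The fingers move at their own pace and stop on an object; FORCE is the grip in N (left out, the last holds). Time passes only in rows, so rows that do not move let the fingers close. It gives the time, the measured TCP pose, the force, the opening and the grip force at its end, in the units of the state.
- manip.get_obs(): the state, without advancing time (a new reading comes with each control period).
- viewer.snapshot(name): name is "scene" or "side" or "wrist"; returns the picture (420x560x3 uint8, blue, green, red); there is no depth.
- viewer.calibration(name): a dict with "fov_y" (degrees; the focal length in pixels is half the picture's height over the tangent of half this angle, whatever the lens; pixels are square), "cx", "cy" (the principal point, pixels), "rvec" (rotation vector, rad) and "tvec" (3), from world to camera coordinates, as OpenCV has them; the wrist camera has in their place "hand_eye" (4x4, takes a point from camera to tool coordinates, whose origin is the TCP and whose axes are the flange's). Camera axes: x right, y down, z forward; pixel columns grow to the right and rows downward; lengths in m; the calibration is good to about 2 mm. A picture is of the moment at which its call begins: read the wrist's pose just before it. calibration takes no time and is no camera call.
- sign_off(): hands the job in; it is judged then, once.
The state is a dict: "t": time; "joint_positions": joint angles; "qvel": joint speeds; "joint_efforts": joint torques, N m; "ee_pos": TCP position; "tcp_rot": TCP orientation; "contact_force": force on the tool from outside, world axes, zero at the start; "moment": the same for the moment, N m; "opening": finger opening in m; "grip_force": force on a finger pad.
Only numpy, scipy, OpenCV 4.12 (cv2) and the standard library are available. Lean on these libraries where they do the work, as an engineer would, in place of code of your own. Each camera call takes 0.05 s, during which the arm holds its last target. There are 200 camera calls.

### The job

The toothbrush steriliser under the glass shelf stands open: swing its lid shut and get the tab under the lid's free edge down behind the rim of the box, so that the lid lies fully home and stays caught when let go. Then roll the knurled thumbwheel beside the lid two clicks (two ribs) on, its top moving away from the hinge and towards the shelf, and leave everything else standing where it is.

Things in the scene. Friction and masses are not known exactly. Their poses are not given: they have to be found in the camera images.
- steriliser: Fixed unit: wooden base board with a white box and, over its far half, a glass shelf. Origin on the counter under the box's centre; +x from the hinge side (near the robot) to the rim side, +y left. Box 110 (x) x 130 mm, walls 70 mm high. On its right a control pod, y -65 to -121 mm, flat top at 70 mm. Posts of the shelf: 10 mm thick, at x 75 and 145, y -137 and 93 mm.
- hinge (a point): On the lid's hinge line, half-way along it, with the lid in its forward rest place; at (-50, 0, 74) mm of the unit. The hinge line runs along the unit's y.
- grip (a point): Centre of the lid's grip block: 30 mm (along the hinge) x 12 x 22 mm high, on the lid's outer face, its centre 80 mm from the hinge line and 13 mm above the lid's middle plane. z points out of the lid's outer face, x from hinge to free edge. The lid is a plate 122 mm wide (along the hinge), 4 mm thick, reaching 99 mm from the hinge line.
- tab (a point): Middle of the underside of the tab: 89.5 mm from the hinge line and 20 mm below the lid's middle plane, axes as grip. The tab is 50 mm wide and rigid: a stem 4 mm thick under the lid, with a 5 mm high foot turned 7 mm outward (away from the hinge) at its bottom, so that the foot hooks under the rim.
- rim (a point): Middle of the inner upper edge of the rim, at (40, 0, 70) mm of the unit. The rim is a ledge 8 mm high turned inward from the far wall: x = 40 to 55 mm, along the whole box; the space below it is free.
- lid (a joint): Lid angle in rad: 0 shut and level, about 1.5 standing upright, 1.9 fully open. The hinge is stiff (0.07 N m) and the lid stays where it is left. If the tab is not drawn back its foot stops on top of the rim at about 0.18.
- draw (a joint): How far the lid with its hinge pin is drawn back in the hinge slots, straight to the hinge side, in m: 0 forward rest place, 0.014 rear end stop. A spring (0.5 N at 0, 2.2 N at the stop) brings it forward when let go. About 7 mm or more lets the foot pass the rim; once down, the lid must come forward again to be caught.
- wheel (a joint): Thumbwheel angle in rad, 0 at the start (end stop), growing as its top rolls away from the robot, to the shelf. 12 ribs: one click is one rib, 0.524 rad (30 degrees). Friction (0.02 N m, 1 N at the edge) holds it where left; it does not jump to the clicks. One double-width rib starts by the nearer of two small bars on the pod and stands by the farther after two clicks.
- wheel_top (a point): Highest point of the thumbwheel, at (-30, -92, 81) mm of the unit, 11 mm above the pod's flat top. Wheel 46 mm across over the ribs (3 mm high), 12 mm wide, its axis along the unit's y, 23 mm below this point.
- soap_bottle: Bystander: black soap bottle 60 mm across, 150 mm high, origin under its centre.
- tumbler: Bystander: white ceramic tumbler 72 mm across, 95 mm high, origin under its centre.
- cream_jar: Bystander: low jar 64 mm across, 50 mm high, origin under its centre.
- shelf_edge (a point): Middle of the lower near edge of the glass shelf, at (42, -22, 185) mm of the unit. Shelf: x 42 to 162, y -147 to 103 mm, 8 mm thick, with a jar and a cup on it (to z 235 mm). It hangs over the rim, so the lid's shut end can only be reached with the tool tilted, the gripper leaning back to the hinge side (35 degrees does well).

How it is judged:
On the way, in this order (a step that is already met when the one before it is completed fails the run):
1. the lid is shut with its tab caught behind the rim (value of joint lid below 0.06 rad and value of joint draw below 0.003 m), for 0.2 s.
2. then the thumbwheel is rolled two clicks on (value of joint wheel between 0.847 and 1.247 rad), for 0.2 s.
At the end, for the whole second after the job is handed in: The lid is shut (within 0.06 rad) and forward in its slots (within 3 mm of the rest place) so that its tab is caught behind the rim, and the thumbwheel stands two clicks (1.047 rad, within 0.2 rad) on from its start, set after the lid was shut (all of step 1 and all of step 2); the robot touches nothing.
It fails at once if a bystander is moved by more than 30 mm or tipped (distance of any of soap_bottle, tumbler, cream_jar from where it was at the start of the episode above 0.03 m or angle between any of soap_bottle, tumbler, cream_jar's own z axis and vertical above 0.35 rad).
It also fails if it takes over 59 s, if anything falls off the work surface, if the arm or the gripper's body presses on something with over 40 N, if the wrist force passes 120 N, or if a joint passes its speed limit or range.

## Working session

There is one attempt and no reset: what is moved stays moved. The work goes in short steps, Python scripts to look and compute and a shell command to move; the robot and the scene stay as the last step left them, time stands still between calls to the robot, and variables do not carry over. Pictures are saved under pics/ and viewed, at most 10 in all, crops included, and the job is handed in when it is done.

```bash
ls; mkdir -p pics; python3 - <<'E'
from plant import manip, viewer
import cv2, numpy as np
o=manip.get_obs(); print(o['t'],o['ee_pos'],o['tcp_rot'],o['opening'])
a=viewer.snapshot("scene"); b=viewer.snapshot("side"); 
cv2.imwrite("pics/scene0.png",a); cv2.imwrite("pics/side0.png",b)
for n in("scene","side","wrist"): print(n,viewer.calibration(n))
E
```

```text
pics
0.0 [5.74263766e-01 1.19975278e-04 2.41101920e-01] [ 7.07094761e-01  7.07117860e-01 -6.81941664e-04 -9.30679313e-04] 0.08546265755313966
scene {'fov_y': 56.89387287934355, 'cx': 279.1180354585759, 'cy': 211.5869536671186, 'rvec': array([2.33764559e+00, 2.25104530e-02, 1.86755925e-03]), 'tvec': array([-0.58820806,  0.10685094,  0.86288756])}
side {'fov_y': 47.524395530889485, 'cx': 278.20544011056137, 'cy': 205.0966192238822, 'rvec': array([ 0.15506381, -2.88491889,  1.14175249]), 'tvec': array([0.59349984, 0.11428237, 1.0694139 ])}
wrist {'fov_y': 68.78397698334315, 'cx': 277.40584205971606, 'cy': 211.93600984250565, 'hand_eye': array([[-4.20593494e-05, -9.62802354e-01, -2.70206636e-01,
         6.81689122e-02],
       [ 9.99999810e-01, -2.06467786e-04,  5.80031384e-04,
         1.16079896e-04],
       [-6.14244548e-04, -2.70206560e-01,  9.62802180e-01,
        -1.31598621e-01],
       [ 0.00000000e+00,  0.00000000e+00,  0.00000000e+00,
         1.00000000e+00]])}
```

View pics/scene0.png

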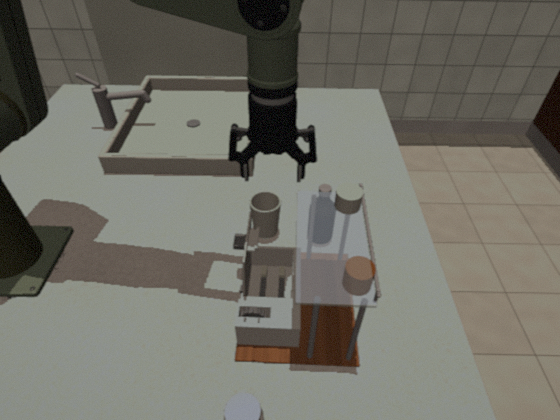

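View pics/side0.png

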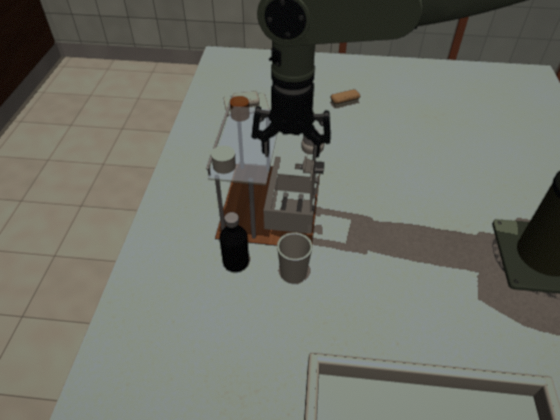

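The scene view shows the box at about (270,290), with the pod and thumbwheel slot at (255,312), the upright lid with its grip at (243,240) and the tumbler behind it at (265,215). The jar is at (243,408). The side view shows the box at (293,200), the bottle at (235,245), the tumbler at (294,258) and the lid edge-on near (318,180). I'll zoom in on both to measure corners.

```bash
python3 - <<'E'
import cv2
a=cv2.imread("pics/scene0.png"); b=cv2.imread("pics/side0.png")
c=cv2.resize(a[215:365,200:400],None,fx=4,fy=4,interpolation=cv2.INTER_CUBIC)
d=cv2.resize(b[110:260,190:390],None,fx=4,fy=4,interpolation=cv2.INTER_CUBIC)
cv2.imwrite("pics/c.png",cv2.convertScaleAbs(c,alpha=1.5)); cv2.imwrite("pics/d.png",cv2.convertScaleAbs(d,alpha=1.5))
E
```

```text
(no output)
```

View pics/c.png

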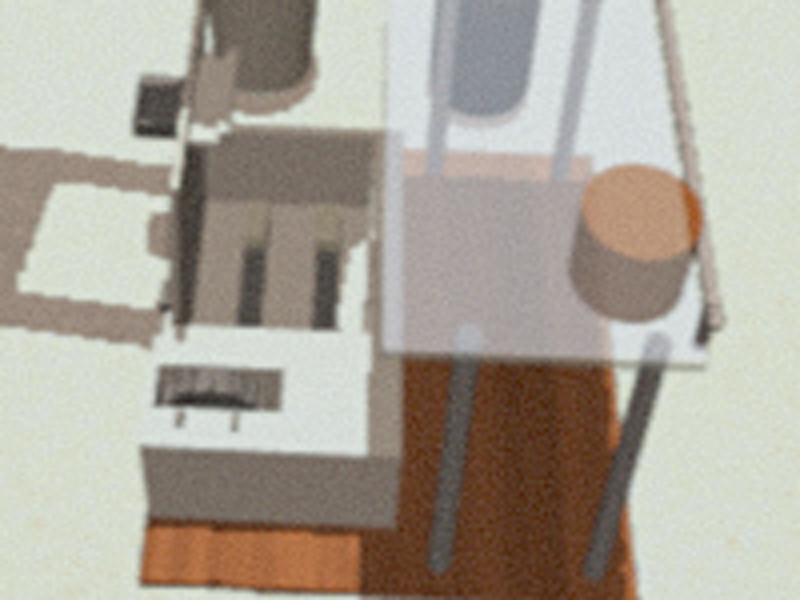

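View pics/d.png

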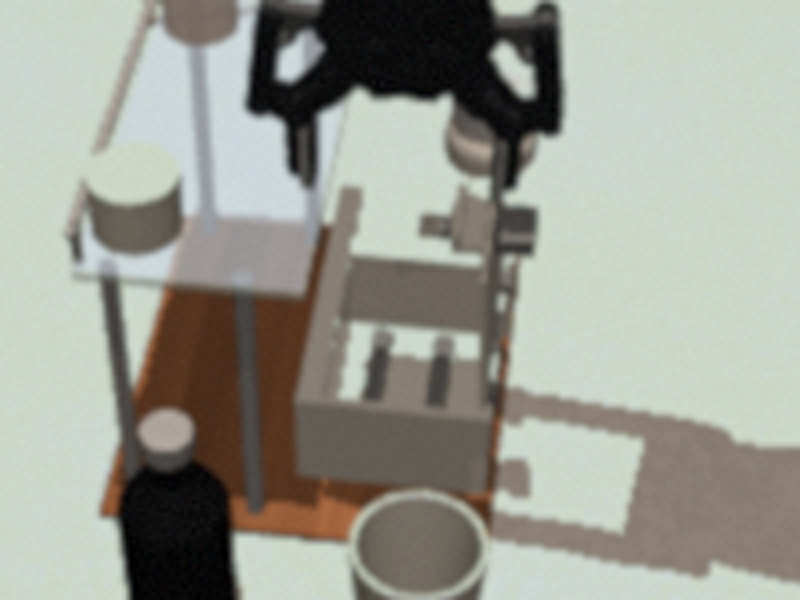

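The scene crop shows the pod's right top edge from (140,447) to (367,456), the wheel slot centred at (218,388), the shelf's right corners at (385,354) and (705,367), and the lid edge-on near x=190. The side crop shows the box's left top edge from (297,400) to (492,415) and the shelf's left corners at (305,295) and (75,277).

```bash
cat > h.py <<'E'
import numpy as np, cv2
from scipy.spatial.transform import Rotation as R
from plant import manip, viewer
def cam(n):
    c=viewer.calibration(n); f=210/np.tan(np.radians(c['fov_y']/2))
    if n=='wrist':
        o=manip.get_obs(); T=np.eye(4); T[:3,:3]=R.from_quat(o['tcp_rot']).as_matrix(); T[:3,3]=o['ee_pos']
        W=T@c['hand_eye']; return f,c['cx'],c['cy'],W[:3,:3],W[:3,3]
    r=cv2.Rodrigues(c['rvec'])[0]; return f,c['cx'],c['cy'],r.T,-r.T@c['tvec']
def ray(n,u,v,z,C=None):
    f,cx,cy,A,p=C or cam(n); d=A@[(u-cx)/f,(v-cy)/f,1]; return p+d*(z-p[2])/d[2]
def proj(n,X,C=None):
    f,cx,cy,A,p=C or cam(n); q=A.T@(np.array(X)-p); return np.array([cx+f*q[0]/q[2],cy+f*q[1]/q[2]])
E
python3 - <<'E'
from h import *
from scipy.optimize import least_squares
S=lambda u,v:(200+u/4,215+v/4); D=lambda u,v:(190+u/4,110+v/4)
L=[('podHR','scene',S(140,447),None,-.121,.07),('podFR','scene',S(367,456),None,-.121,.07),
('wheel','scene',S(218,388),-.03,-.092,.074),('shelfNR','scene',S(385,354),.042,-.147,.187),('shelfFR','scene',S(705,367),.162,-.147,.187),
('boxFL','side',D(297,400),.055,.065,.07),('boxHL','side',D(492,413),-.055,.065,.07),('shelfNL','side',D(305,296),.042,.103,.187),('shelfFL','side',D(75,278),.162,.103,.187)]
P={}
for n,c,uv,x,y,z in L:
    P[n]=ray(c,*uv,z); print(n,P[n].round(4))
K=[l for l in L if l[3] is not None]
def f(p):
    c,s=np.cos(p[2]),np.sin(p[2]); return np.concatenate([[p[0]+c*x-s*y-P[n][0],p[1]+s*x+c*y-P[n][1]] for n,_,_,x,y,z in K])
r=least_squares(f,[.57,-.15,0],loss='soft_l1',f_scale=.003); print(r.x)
for k,e in zip(K,r.fun.reshape(-1,2)): print(k[0],(e*1e3).round(1))
# all in unit frame
c,s=np.cos(r.x[2]),np.sin(r.x[2])
for n in P: d=P[n][:2]-r.x[:2]; print(n,(1e3*np.array([c*d[0]+s*d[1],-s*d[0]+c*d[1]])).round(1))
# lid: predicted grip from theta ; two-view of grip block
def U(x,y,z): return np.array([r.x[0]+c*x-s*y,r.x[1]+s*x+c*y,z])
for th in (1.2,1.3,1.4,1.5,1.6,1.7,1.8,1.9):
    g=lambda a,b:(-.05+a*np.cos(th)-b*np.sin(th),.074+a*np.sin(th)+b*np.cos(th))
    gx,gz=g(.08,.013); tx,tz=g(.0895,-.02)
    ps=(proj('scene',U(gx,0,gz))-[200,215])*4; pd=(proj('side',U(gx,0,gz))-[190,110])*4
    print(th,ps.round(),pd.round(), ((proj('side',U(tx,0,tz))-[190,110])*4).round())
E
```

```text
podHR [ 0.5143 -0.1938  0.07  ]
podFR [ 0.6126 -0.1961  0.07  ]
wheel [ 0.5466 -0.1666  0.074 ]
shelfNR [ 0.6155 -0.2203  0.187 ]
shelfFR [ 0.7327 -0.2233  0.187 ]
boxFL [ 0.6293 -0.0072  0.07  ]
boxHL [ 0.5203 -0.0093  0.07  ]
shelfNL [0.6187 0.0286 0.187 ]
shelfFL [0.7359 0.0284 0.187 ]
[ 0.57444526 -0.07386603 -0.0073891 ]
wheel [-2.8  0.9]
shelfNR [-0.1 -0.9]
shelfFR [2.7 1.2]
boxFL [ 0.6 -2.1]
boxHL [-0.4  0.8]
shelfNL [-1.5  0.2]
shelfFL [ 1.4 -0.5]
podHR [ -59.3 -120.4]
podFR [  39.1 -122. ]
wheel [-27.2 -92.9]
shelfNR [  42.1 -146.1]
shelfFR [ 159.3 -148.3]
boxFL [54.3 67.1]
boxHL [-54.6  64.2]
shelfNL [ 43.5 102.8]
shelfFL [160.6 103.5]
1.2 [213. 112.] [469. 221.] [407. 221.]
1.3 [195. 110.] [484. 221.] [421. 215.]
1.4 [177. 108.] [498. 221.] [436. 211.]
1.5 [159. 109.] [513. 223.] [452. 208.]
1.6 [142. 110.] [528. 226.] [469. 206.]
1.7 [124. 112.] [542. 229.] [486. 206.]
1.8 [108. 116.] [556. 234.] [503. 207.]
1.9 [ 93. 120.] [568. 240.] [519. 209.]
```

Fit residuals are under 3 mm: the unit is at (0.5745, -0.074) with yaw of about -0.4°, and the lid angle is about 1.5. Next I back off over the hinge side, turn the tool so the jaws close along the hinge, and tilt 36°.

```bash
cat >> h.py <<'E'
UO=np.array([.5745,-.074]); UY=-.0074
def unit(p): 
    c,s=np.cos(UY),np.sin(UY); d=np.array(p[:2])-UO; return np.array([c*d[0]+s*d[1],-s*d[0]+c*d[1],p[2]])*1e3
def st():
    o=manip.get_obs(); M=R.from_quat(o['tcp_rot']).as_matrix(); p=np.array(o['ee_pos'])
    print('t%.2f'%o['t'],'tcpU',unit(p).round(1),'tipU',unit(p+M[:,2]*manip.tip_extent).round(1),'z',M[:,2].round(3),'y',M[:,1].round(3),'F',np.round(o['contact_force'],1),'op',round(o['opening']*1e3,1),'g',round(float(o['grip_force']),1),'q',np.round(o['joint_positions'],2))
    return p,M
def to(x,y,z,tip=True):
    "rows (full-scale units) along tool axes to bring tip to unit point mm"
    p,M=st(); e=p+M[:,2]*(manip.tip_extent if tip else 0); c,s=np.cos(UY),np.sin(UY)
    t=np.array([UO[0]+(c*x-s*y)/1e3,UO[1]+(s*x+c*y)/1e3,z/1e3]); print('rows',(M.T@(t-e)/.025).round(2))
E
python3 -m handwheel '[-0.75,-1,-0.3,0,0,0,0.5, -0.75,-1,-0.3,0,0,0,1, -0.75,-1,-0.3,0,0,0,1, -0.75,-1,-0.3,0,0,0,1, 0,0,0,0,0,-1,1, 0,0,0,0,0,-1,1, 0,0,0,0,0,-1,1, 0,0,0,0,0,-1,1, 0,0,0,0,0,-1,1, 0,0,0,0,0,-1,1]' 20
python3 -m handwheel '[0,0,0,0,0,-1,1, 0,0,0,0,0,-1,1, 0,0,0,0,0,-1,1, 0,0,0,0,0,-1,1, 0,0,0,0,0,-1,1, 0,0,0,0,0,-1,1, 0,0,0,0,0,-1,1, 0,0,0,0,0,-1,1, 0,0,0,0,0,-1,1, 0,0,0,0,0,0,1]'
python3 -m handwheel '[0,0,0,0,-1,0,1, 0,0,0,0,-1,0,1, 0,0,0,0,-1,0,1, 0,0,0,0,-1,0,1, 0,0,0,0,-1,0,1, 0,0,0,0,-1,0,1, 0,0,0,0,0,0,1]'
python3 -c "
from h import *
to(-90,0,155)"
```

```text
t: 0.93
ee_pos: [0.4746, -0.0749, 0.2717]
tcp_rot: [0.452, 0.892, -0.0, -0.001]
contact_force: [-0.5, -0.3, 0.1]
opening: -0.0001
grip_force: 0.0
t: 1.77
ee_pos: [0.4746, -0.0749, 0.2717]
tcp_rot: [-0.001, 1.0, 0.0, -0.001]
contact_force: [-0.1, -0.7, 0.2]
opening: 0.0002
grip_force: 0.0
t: 2.35
ee_pos: [0.4701, -0.0731, 0.2664]
tcp_rot: [0.003, 0.952, 0.002, 0.306]
contact_force: [-1.3, 0.3, -1.0]
opening: 0.0002
grip_force: 0.0
t2.35 tcpU [-1.044e+02  2.000e-01  2.664e+02] tipU [-98.    0.3 257.4] z [ 0.582  0.003 -0.813] y [0.003 1.    0.006] F [-1.3  0.3 -1. ] op 0.2 g 0.0 q [-0.54 -0.42  2.17  0.4   0.88 -2.28]
rows [ 2.13 -0.04  3.52]
```

```bash
python3 -m handwheel '[0.53,0,0.88,0,0,0,1, 0.53,0,0.88,0,0,0,1, 0.53,0,0.88,0,0,0,1, 0.53,0,0.88,0,0,0,1, 0,0,0,0,0,0,1]'
python3 - <<'E'
from h import *
st()
M=R.from_quat(manip.get_obs()['tcp_rot']).as_matrix()
W=[(-90,155),(-77,149),(-36,148),(0.5,140.5),(16,133.5),(28,125)]
for a,b in zip(W,W[1:]): d=np.array([b[0]-a[0],0,b[1]-a[1]])/25; print(b,(M.T@d).round(2))
E
```

```text
t: 2.77
ee_pos: [0.4812, -0.073, 0.1644]
tcp_rot: [0.001, 0.953, 0.003, 0.304]
contact_force: [-1.2, 1.0, -1.2]
opening: -0.0002
grip_force: 0.0
t2.77 tcpU [-93.3   0.3 164.4] tipU [-86.9   0.4 155.4] z [ 0.578  0.006 -0.816] y [-0.     1.     0.007] F [-1.2  1.  -1.2] op -0.2 g 0.0 q [-0.52 -0.22  2.27  0.53  0.61 -2.45]
(-77, 149) [-0.29 -0.    0.5 ]
(-36, 148) [-1.31 -0.    0.98]
(0.5, 140.5) [-1.02 -0.    1.09]
(16, 133.5) [-0.34 -0.    0.59]
(28, 125) [-0.19 -0.    0.55]
```

```bash
python3 -m handwheel '[-0.2,0,0.4,0,0,0,1, -0.44,0,0.33,0,0,0,1, -0.44,0,0.33,0,0,0,1, -0.44,0,0.33,0,0,0,1, -0.34,0,0.36,0,0,0,1, -0.34,0,0.36,0,0,0,1, -0.34,0,0.36,0,0,0,1]'
python3 -m handwheel '[-0.17,0,0.3,0,0,0,1, -0.17,0,0.3,0,0,0,1, -0.1,0,0.28,0,0,0,1, -0.1,0,0.28,0,0,0,1, 0,0,0,0,0,0,1]'
python3 - <<'E'
from h import *
st()
a=viewer.snapshot("scene"); b=viewer.snapshot("side")
f=lambda i,x,y:cv2.convertScaleAbs(cv2.resize(i[y:y+180,x:x+120],None,fx=3.3,fy=3.3,interpolation=cv2.INTER_CUBIC),alpha=1.5)
cv2.imwrite("pics/e.png",np.hstack([f(a,220,180),f(b,250,100)]))
E
```

```text
t: 3.35
ee_pos: [0.5739, -0.0751, 0.1593]
tcp_rot: [0.0, 0.951, 0.0, 0.31]
contact_force: [-0.4, 0.4, 0.5]
opening: -0.0002
grip_force: 0.3
t: 3.77
ee_pos: [0.5999, -0.0749, 0.141]
tcp_rot: [0.0, 0.951, 0.0, 0.308]
contact_force: [-0.1, -0.3, 0.4]
opening: 0.0002
grip_force: 0.2
t3.77 tcpU [ 25.4  -0.7 141. ] tipU [ 31.9  -0.6 132.1] z [ 0.587  0.001 -0.81 ] y [0.    1.    0.001] F [-0.1 -0.3  0.4] op 0.2 g 0.2 q [-0.38  0.1   2.03  0.51  0.46 -2.34]
```

View pics/e.png

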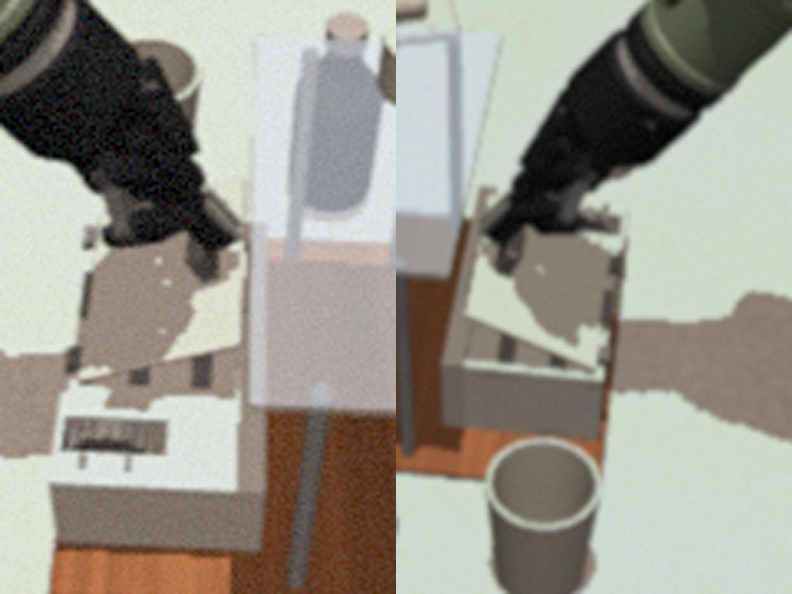

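The lid is now partly shut. Its free corners show at (243,345) in the scene half and (468,313) in the side half. I'll work out the angle from these.

```bash
python3 - <<'E'
from h import *
for n,u,v,y in(('scene',220+243/3.3,180+345/3.3,-61),('side',250+72/3.3,100+313/3.3,61)):
    a,b=unit(ray(n,u,v,.07)),unit(ray(n,u,v,.15)); q=a+(b-a)*(y-a[1])/(b[1]-a[1]); print(q.round(1), np.degrees(np.arctan2(q[2]-74,q[0]+50)), np.hypot(q[2]-74,q[0]+50))
E
```

```text
[ 41.  -61.  114.8] 24.16792986862998 99.73401700824161
[ 37.7  61.  114.1] 24.55863433968058 96.47193693595942
```

```bash
python3 -m handwheel '[0.21,0,0.12,0,0,0,1, 0.21,0,0.12,0,0,0,1, 0,0,0,0,0,0,1]'
python3 -m handwheel '[0,0,-1,0,0,0,1, 0,0,-1,0,0,0,0.4, 0,0,0,0,0,0,0.4, 0,0,0,0,0,0,0.4, 0,0,0,0,0,0,0.4, 0,0,0,0,0,0,0.4]'
python3 - <<'E'
from h import *
a=viewer.snapshot("scene"); b=viewer.snapshot("side")
f=lambda i,x,y:cv2.convertScaleAbs(cv2.resize(i[y:y+180,x:x+120],None,fx=3.3,fy=3.3,interpolation=cv2.INTER_CUBIC),alpha=1.5)
cv2.imwrite("pics/f.png",np.hstack([f(a,220,180),f(b,250,100)]))
th=.25
to(-50+80*np.cos(th)-9*np.sin(th),0,74+80*np.sin(th)+9*np.cos(th))
E
```

```text
t: 4.12
ee_pos: [0.5938, -0.0749, 0.13]
tcp_rot: [0.0, 0.951, 0.0, 0.309]
contact_force: [1.8, -0.2, 0.6]
opening: -0.0002
grip_force: 1.0
t: 4.62
ee_pos: [0.5644, -0.0747, 0.1697]
tcp_rot: [0.0, 0.951, 0.0, 0.308]
contact_force: [0.3, -0.4, -0.3]
opening: 0.0509
grip_force: 0.0
t4.72 tcpU [ -9.9  -0.8 169.7] tipU [ -3.4  -0.7 160.8] z [ 0.586  0.001 -0.81 ] y [-0.     1.     0.001] F [-0.5  0.3 -0.1] op 51.3 g 0.0 q [-0.41 -0.02  2.09  0.48  0.54 -2.33]
rows [0.44 0.02 2.56]
```

View pics/f.png

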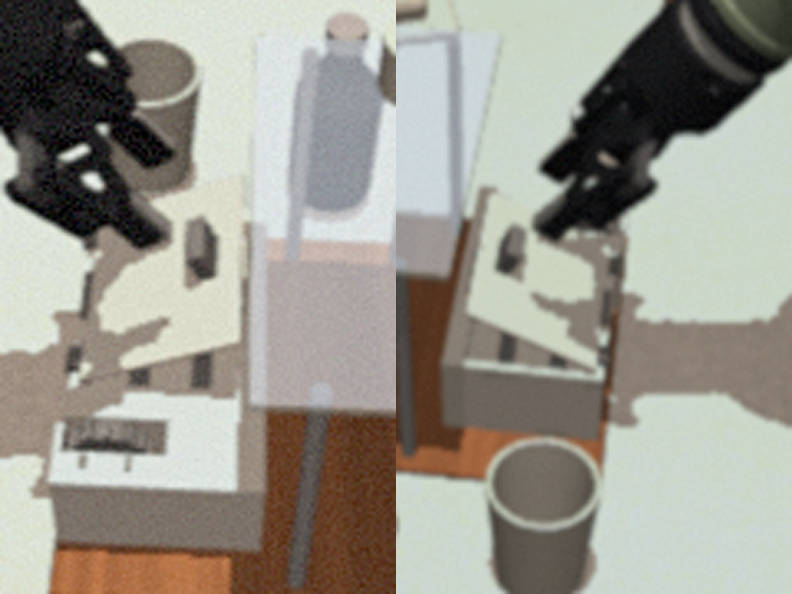

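The lid still stands at about 0.43, with its corner at (241,342). The fingertip had slid in front of the block, which is clear at (200,250). I'll grip the block from here.

```bash
python3 -m handwheel '[0.34,0.02,0.3,0,0,0,0.4, 0,0,0.6,0,0,0,0.4, 0,0,0.6,0,0,0,0.4, 0,0,0.5,0,0,0,0.4, 0,0,0,0,0,0,0.4]' 30
python3 -m handwheel '[0,0,0,0,0,0,1, 0,0,0,0,0,0,1, 0,0,0,0,0,0,1, 0,0,0,0,0,0,1]' 30
python3 -c "
from h import *
st()"
```

```text
t: 5.13
ee_pos: [0.5869, -0.0739, 0.1225]
tcp_rot: [0.0, 0.952, 0.001, 0.307]
contact_force: [-0.6, 1.0, -0.1]
opening: 0.0512
grip_force: 0.0
t: 5.47
ee_pos: [0.5871, -0.074, 0.1257]
tcp_rot: [-0.0, 0.951, 0.0, 0.309]
contact_force: [0.5, 1.4, -1.6]
opening: 0.0293
grip_force: 31.9
t5.47 tcpU [1.260e+01 1.000e-01 1.257e+02] tipU [ 19.    0.2 116.8] z [ 0.587  0.001 -0.809] y [-0.001  1.     0.001] F [ 0.5  1.4 -1.6] op 29.3 g 31.9 q [-0.39  0.11  2.07  0.56  0.43 -2.41]
```

```bash
python3 -m handwheel '[0.18,0,-0.13,0,0,0,1, 0.18,0,-0.13,0,0,0,1, 0,0,0,0,0,0,1]'
python3 -m handwheel '[0.03,0,0.23,0,0,0,1, 0.03,0,0.23,0,0,0,1, 0.02,0,0.22,0,0,0,1, 0,0,0,0,0,0,1]'
python3 -c "
from h import *
st()"
```

```text
t: 5.72
ee_pos: [0.5758, -0.0741, 0.1261]
tcp_rot: [0.0, 0.951, 0.0, 0.309]
contact_force: [1.8, 4.9, -1.1]
opening: 0.029
grip_force: 32.0
t: 6.05
ee_pos: [0.5865, -0.0745, 0.1119]
tcp_rot: [0.0, 0.951, 0.0, 0.31]
contact_force: [2.0, 5.3, 3.6]
opening: 0.0293
grip_force: 32.6
t6.05 tcpU [ 12.   -0.4 111.9] tipU [ 18.5  -0.4 103. ] z [ 0.59  -0.    -0.807] y [0. 1. 0.] F [2.  5.3 3.6] op 29.3 g 32.6 q [-0.39  0.14  2.08  0.62  0.4  -2.47]
```

```bash
python3 -m handwheel '[0.13,0,0.01,0,0,0,1, 0,0,0,0,0,0,1]'
python3 -m handwheel '[0.08,0,0.22,0,0,0,1, 0.07,0,0.23,0,0,0,1, 0.07,0,0.23,0,0,0,1, 0,0,0,0,0,0,1]'
python3 -c "
from h import *
st()"
```

```text
t: 6.22
ee_pos: [0.5838, -0.0745, 0.1101]
tcp_rot: [-0.0, 0.951, -0.0, 0.31]
contact_force: [2.4, 5.4, 4.4]
opening: 0.0291
grip_force: 32.7
t: 6.55
ee_pos: [0.5893, -0.0744, 0.0925]
tcp_rot: [0.0, 0.951, 0.0, 0.31]
contact_force: [1.2, 4.4, 3.1]
opening: 0.0292
grip_force: 32.9
t6.55 tcpU [14.8 -0.3 92.5] tipU [21.3 -0.3 83.6] z [ 0.589  0.    -0.808] y [-0.  1.  0.] F [1.2 4.4 3.1] op 29.2 g 32.9 q [-0.39  0.18  2.08  0.68  0.36 -2.54]
```

```bash
python3 -m handwheel '[0.02,0,0.03,0,0,0,1, 0,0,0,0,0,0,1]'
python3 -m handwheel '[-0.12,0,0.09,0,0,0,1, -0.12,0,0.09,0,0,0,1, -0.12,0,0.09,0,0,0,1, 0,0,0,0,0,0,1]'
python3 -c "
from h import *
st()"
```

```text
t: 6.72
ee_pos: [0.5895, -0.0745, 0.0922]
tcp_rot: [0.0, 0.951, 0.0, 0.31]
contact_force: [2.1, 4.5, 3.5]
opening: 0.0294
grip_force: 33.0
t: 7.05
ee_pos: [0.6008, -0.0747, 0.0916]
tcp_rot: [-0.0, 0.951, -0.0, 0.31]
contact_force: [0.2, 5.6, 5.4]
opening: 0.0294
grip_force: 33.1
t7.05 tcpU [26.3 -0.5 91.6] tipU [32.8 -0.4 82.7] z [ 0.589 -0.    -0.808] y [-0.  1. -0.] F [0.2 5.6 5.4] op 29.4 g 33.1 q [-0.38  0.21  2.05  0.67  0.36 -2.52]
```

```bash
python3 -m handwheel '[0,0,0,0,0,0,0.4, 0,0,0,0,0,0,0.4, 0,0,0,0,0,0,0.4, 0,0,-0.6,0,0,0,0.4, 0,0,-1,0,0,0,0.4, 0,0,-1,0,0,0,0.4, 0,0,0,0,0,0,0.4]'
python3 - <<'E'
from h import *
st()
a=viewer.snapshot("scene"); b=viewer.snapshot("side")
f=lambda i,x,y:cv2.convertScaleAbs(cv2.resize(i[y:y+180,x:x+120],None,fx=3.3,fy=3.3,interpolation=cv2.INTER_CUBIC),alpha=1.5)
cv2.imwrite("pics/g.png",np.hstack([f(a,220,180),f(b,250,100)]))
for dr in(0,7,14): print(dr,[((proj(n,np.array([UO[0]+(49-dr)/1e3,UO[1]+y/1e3,.076]))-o)*3.3+[s,0]).round() for n,y,o,s in(('scene',-61,[220,180],0),('side',61,[250,100],396))])
E
```

```text
t: 7.63
ee_pos: [0.5611, -0.0756, 0.1463]
tcp_rot: [0.0, 0.95, -0.002, 0.311]
contact_force: [1.5, 0.1, -0.7]
opening: 0.0511
grip_force: 0.0
t7.63 tcpU [-13.4  -1.7 146.3] tipU [ -6.9  -1.7 137.4] z [ 0.591 -0.003 -0.806] y [ 0.001  1.    -0.003] F [ 1.5  0.1 -0.7] op 51.1 g 0.0 q [-0.42  0.01  2.12  0.54  0.48 -2.41]
0 [array([256., 386.]), array([452., 351.])]
7 [array([243., 386.]), array([463., 352.])]
14 [array([231., 386.]), array([473., 353.])]
```

View pics/g.png

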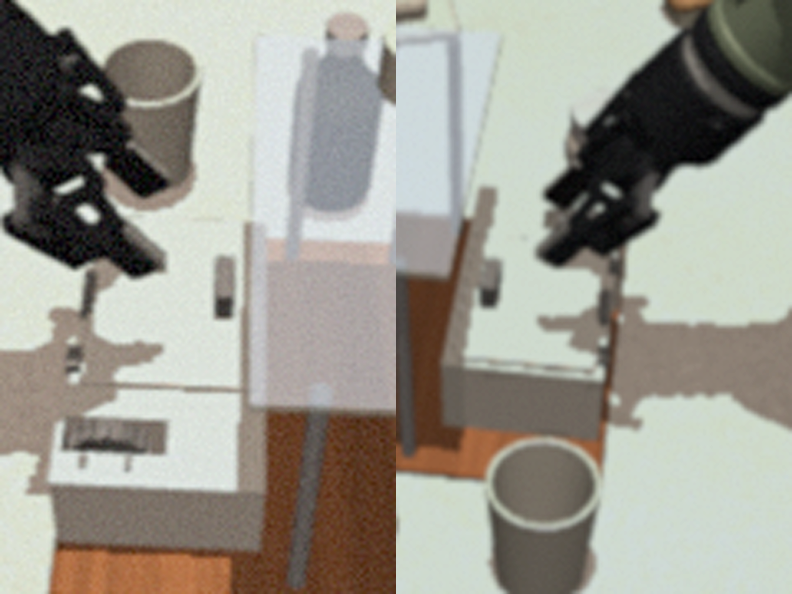

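The lid lies level and shut. The grip block's top shows at about (224,270) in the scene half and (489,268) in the side half. I'll use it to check how far forward the lid is, because the shelf's shadow hides the lid's edge.

```bash
python3 - <<'E'
from h import *
a=cv2.imread("pics/g.png")
c,s=np.cos(UY),np.sin(UY)
W=lambda x,y,z: np.array([UO[0]+(c*x-s*y)/1e3,UO[1]+(s*x+c*y)/1e3,z/1e3])
for dr in(0,5,10):
  for n,o,sh in(('scene',[220,180],0),('side',[250,100],396)):
    P=[((proj(n,W(30-dr+dx,y,z))-o)*3.3+[sh,0]).round().astype(int).tolist() for dx,y,z in((-6,-15,98),(6,-15,98),(-6,15,98),(6,15,98),(0,-15,76),(0,15,76))]
    print(dr,n,P)
big=np.hstack([cv2.resize(a[220:400,180:280],None,fx=4,fy=3.3),cv2.resize(a[220:400,440:540],None,fx=4,fy=3.3)])
cv2.imwrite("pics/g2.png",big)
E
```

```text
0 scene [[212, 295], [233, 295], [212, 254], [233, 254], [221, 318], [222, 277]]
0 side [[501, 254], [484, 252], [496, 284], [479, 282], [492, 275], [487, 305]]
5 scene [[203, 294], [224, 295], [204, 253], [224, 254], [213, 318], [214, 277]]
5 side [[508, 254], [491, 253], [503, 284], [486, 283], [499, 276], [495, 306]]
10 scene [[194, 294], [215, 295], [195, 253], [216, 254], [204, 318], [205, 277]]
10 side [[515, 255], [498, 253], [511, 285], [493, 283], [506, 277], [502, 307]]
```

View pics/g2.png

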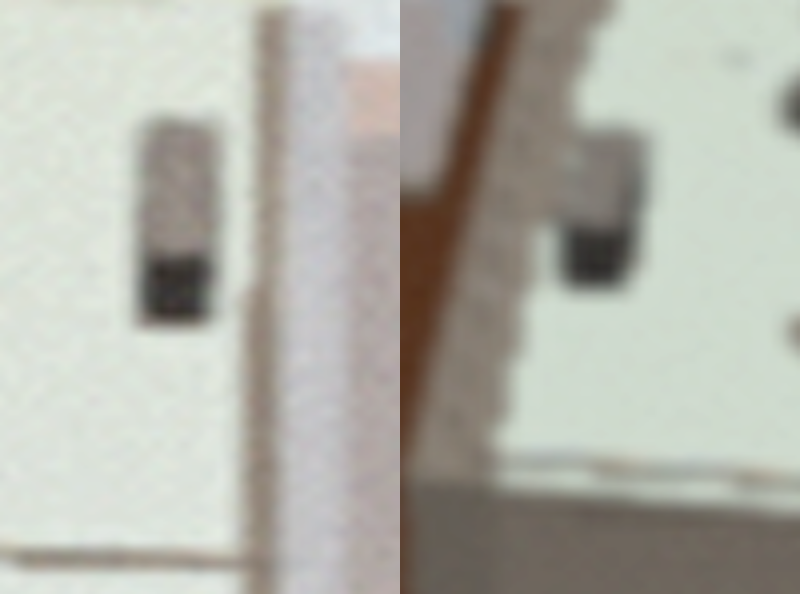

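The block's edges (215–235 scene, 481–502 side) match the zero-draw prediction, so the lid is level, forward and caught. Next is the wheel: tilt to 18°, go over the pod and narrow the jaws.

```bash
python3 -m handwheel '[0.3,-0.9,0,0,0,0,0.74, 0.3,-0.9,0,0,0,0,0.74, 0,-0.9,0,0,1,0,0.74, 0,-0.9,0,0,1,0,0.74, 0,0,0,0,1,0,0.74, 0,0,0,0,0,0,0.74, 0,0,0,0,0,0,0.74]' 30
python3 - <<'E'
from h import *
print([unit(ray('scene',u,v,.071)).round(1) for u,v in((245,320),(258.75,320.5),(200+155/4,215+388/4),(200+283/4,215+390/4))])
to(-44,-92.3,104); to(-34,-92.3,75.2)
E
```

```text
t: 8.32
ee_pos: [0.5501, -0.1632, 0.1334]
tcp_rot: [-0.001, 0.987, 0.001, 0.16]
contact_force: [-0.5, 0.4, -0.3]
opening: 0.0223
grip_force: 0.0
[array([ -43. , -107.3,   71. ]), array([ -18.9, -107.6,   71. ]), array([-55.6, -91.7,  71. ]), array([  1.6, -91.1,  71. ])]
t8.32 tcpU [-23.7 -89.3 133.4] tipU [-20.2 -89.3 123. ] z [ 0.315  0.002 -0.949] y [-0.002  1.     0.001] F [-0.5  0.4 -0.3] op 22.3 g 0.0 q [-0.53  0.16  1.88  0.22  0.84 -2.22]
rows [ 1.14 -0.11  0.42]
t8.32 tcpU [-23.7 -89.3 133.4] tipU [-20.2 -89.3 123. ] z [ 0.315  0.002 -0.949] y [-0.002  1.     0.001] F [-0.5  0.4 -0.3] op 22.3 g 0.0 q [-0.53  0.16  1.88  0.22  0.84 -2.22]
rows [ 1.13 -0.12  1.64]
```

```bash
python3 -m handwheel '[0.4,-0.06,0.2,0,0,0,0.74, 0.4,-0.06,0.2,0,0,0,0.74, 0.37,0,0,0,0,0,0.74, 0,0,0.5,0,0,0,0.74, 0,0,0.4,0,0,0,0.74, 0,0,0.34,0,0,0,0.74, 0,0,0,0,0,0,0.74]' 30
python3 -c "
from h import *
to(-35.4,-92.3,75)"
```

```text
t: 8.9
ee_pos: [0.5324, -0.1652, 0.0838]
tcp_rot: [-0.0, 0.988, 0.001, 0.157]
contact_force: [-0.7, -0.1, -0.0]
opening: 0.0222
grip_force: 0.0
t8.90 tcpU [-41.4 -91.5  83.8] tipU [-38.  -91.5  73.3] z [ 0.31   0.003 -0.951] y [-0.001  1.     0.003] F [-0.7 -0.1 -0. ] op 22.2 g 0.0 q [-0.55  0.21  1.94  0.25  0.73 -2.28]
rows [-0.12 -0.03 -0.03]
```

```bash
python3 -m handwheel '[-0.11,-0.03,-0.03,0,0,0,0.74, 0,0,0,0,0,0,1, 0,0,0,0,0,0,1, 0,0,0,0,0,0,1, 0,0,0,0,0,0,1]' 30
python3 -c "
from h import *
st()"
python3 -m handwheel '[-0.08,0,0,0,0.667,0,1, -0.08,0,0.003,0,0.667,0,1, -0.08,0,0.003,0,0.667,0,1, -0.08,0,0.003,0,0.667,0,1, -0.08,0,0.003,0,0.667,0,1, 0,0,0,0,0,0,1]'
python3 -c "
from h import *
st()"
```

```text
t: 9.32
ee_pos: [0.5364, -0.1643, 0.0879]
tcp_rot: [-0.0, 0.987, 0.003, 0.158]
contact_force: [0.6, 7.8, -0.4]
opening: 0.0099
grip_force: 29.3
t9.32 tcpU [-37.4 -90.6  87.9] tipU [-33.9 -90.5  77.4] z [ 0.313  0.006 -0.95 ] y [-0.001  1.     0.006] F [ 0.6  7.8 -0.4] op 9.9 g 29.3 q [-0.54  0.21  1.93  0.25  0.74 -2.28]
t: 9.82
ee_pos: [0.5475, -0.1644, 0.0882]
tcp_rot: [-0.001, 1.0, 0.002, -0.017]
contact_force: [-0.1, 5.7, -1.5]
opening: 0.0099
grip_force: 30.8
t9.82 tcpU [-26.3 -90.6  88.2] tipU [-26.7 -90.6  77.3] z [-0.034  0.005 -0.999] y [-0.002  1.     0.005] F [-0.1  5.7 -1.5] op 9.9 g 30.8 q [-0.44  0.39  1.65 -0.01  1.13 -2.01]
```

```bash
python3 -m handwheel '[0,0,0,0,0,0,0.74, 0,0,0,0,0,0,0.74, 0,0,0,0,0,0,0.74, 0,0,-1,0,0,0,0.74, 0,0,0,0,-1,0,0.74, 0,0,0,0,-1,0,0.74, 0,0,0,0,-1,0,0.74, 0.4,0,0,0,0,0,0.74, 0,0,0,0,0,0,0.74, 0,0,0,0,0,0,0.74]'
python3 - <<'E'
from h import *
to(-36,-91,75.5)
a=viewer.snapshot("scene"); cv2.imwrite("pics/s1.png",a)
z=cv2.imread("pics/scene0.png")
# wheel strip profile: along unit x at wheel height, y=-92, before/after
f=lambda i:[int(i[int(round(v)),int(round(u))].mean()) for u,v in [proj('scene',np.array([UO[0]+x/1e3,UO[1]+(-95)/1e3,(58+np.sqrt(23**2-(x+30)**2))/1e3])) for x in np.arange(-48,-11,2)]]
print(f(z));print(f(a))
E
```

```text
t: 10.65
ee_pos: [0.5373, -0.1677, 0.112]
tcp_rot: [0.0, 0.99, -0.0, 0.141]
contact_force: [0.7, 0.8, 0.8]
opening: 0.0225
grip_force: 0.0
t10.65 tcpU [-36.5 -94.  112. ] tipU [-33.4 -93.9 101.5] z [ 0.279 -0.    -0.96 ] y [ 0.  1. -0.] F [0.7 0.8 0.8] op 22.5 g 0.0 q [-0.53  0.18  1.89  0.19  0.83 -2.22]
rows [0.39 0.12 0.97]
[60, 61, 84, 72, 70, 91, 93, 92, 81, 78, 87, 88, 80, 76, 75, 74, 70, 79, 73]
[41, 12, 13, 11, 22, 6, 4, 26, 42, 66, 68, 76, 89, 89, 82, 79, 86, 79, 69]
```

```bash
python3 -m handwheel '[0.39,0.12,0.37,0,0,0,0.74, 0,0,0.35,0,0,0,0.74, 0,0,0.25,0,0,0,0.74, 0,0,0,0,0,0,0.74, 0,0,0,0,0,0,1, 0,0,0,0,0,0,1, 0,0,0,0,0,0,1, 0,0,0,0,0,0,1]' 30
python3 -c "
from h import *
st()"
python3 -m handwheel '[-0.08,0,0,0,0.667,0,1, -0.08,0,0.003,0,0.667,0,1, -0.08,0,0.003,0,0.667,0,1, -0.08,0,0.003,0,0.667,0,1, -0.08,0,0.003,0,0.667,0,1, 0,0,0,0,0,0,1]'
python3 -c "
from h import *
st()"
python3 -m handwheel '[0,0,0,0,0,0,0.74, 0,0,0,0,0,0,0.74, 0,0,0,0,0,0,0.74, 0,0,-1,0,0,0,0.74, 0,0,-0.5,0,-1,0,0.74, 0.8,0.6,0,0,-1,0,0.74, 0.8,0.9,0,0,-1,0,0.74, 0.8,0.9,0,0,0,0,0.74, 0,0,0,0,0,0,0.74]'
python3 - <<'E'
from h import *
st()
a=viewer.snapshot("scene"); cv2.imwrite("pics/s2.png",a); z=cv2.imread("pics/scene0.png")
f=lambda i:cv2.convertScaleAbs(cv2.resize(i[295:330,225:285],None,fx=8,fy=8,interpolation=cv2.INTER_CUBIC),alpha=1.5)
cv2.imwrite("pics/w.png",np.vstack([f(z),f(a)]))
E
```

```text
t: 11.37
ee_pos: [0.5352, -0.164, 0.0851]
tcp_rot: [-0.0, 0.99, 0.0, 0.142]
contact_force: [5.1, -0.5, -9.4]
opening: 0.0105
grip_force: 29.6
t11.37 tcpU [-38.6 -90.3  85.1] tipU [-35.5 -90.3  74.5] z [ 0.28   0.001 -0.96 ] y [-0.     1.     0.001] F [ 5.1 -0.5 -9.4] op 10.5 g 29.6 q [-0.53  0.22  1.92  0.21  0.77 -2.23]
t: 11.87
ee_pos: [0.545, -0.1642, 0.086]
tcp_rot: [-0.001, 0.999, 0.0, -0.035]
contact_force: [-3.3, -0.7, -0.2]
opening: 0.0105
grip_force: 31.0
t11.87 tcpU [-28.8 -90.4  86. ] tipU [-29.6 -90.4  75.1] z [-0.07   0.    -0.998] y [-0.002  1.     0.   ] F [-3.3 -0.7 -0.2] op 10.5 g 31.0 q [-0.43  0.41  1.63 -0.03  1.16 -1.99]
t: 12.62
ee_pos: [0.4795, -0.0989, 0.1118]
tcp_rot: [-0.0, 0.993, 0.003, 0.12]
contact_force: [-1.0, 0.6, -1.0]
opening: 0.022
grip_force: 0.0
t12.62 tcpU [-94.8 -25.6 111.8] tipU [-92.2 -25.5 101.1] z [ 0.238  0.006 -0.971] y [-0.001  1.     0.006] F [-1.   0.6 -1. ] op 22.0 g 0.0 q [-0.45  0.05  2.04  0.15  0.84 -2.11]
```

View pics/w.png

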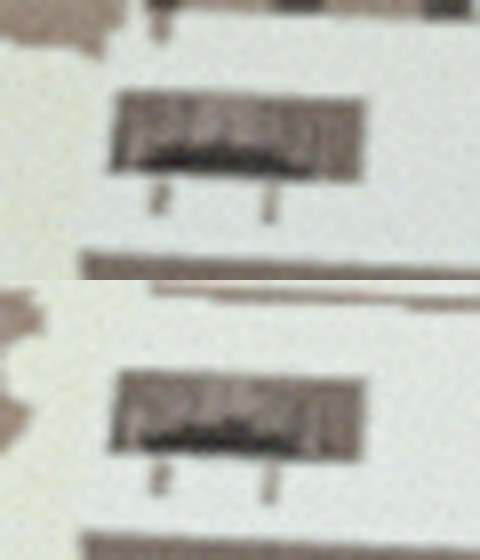

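The scene view is too coarse to read: the ribs blur together at (210,425). I'll look at the wheel with the wrist camera from close above.

```bash
python3 -m handwheel '[-0.73,-0.66,-0.1,0,0,0,0.74, -0.73,-0.66,0.04,0,0,0,0.74, -0.74,-0.67,0.06,0,0,0,0.74, -0.74,-0.67,0.06,0,0,0,0.74, 0,0,0,0,0,0,0.74, 0,0,0,0,0,0,0.74]'
python3 - <<'E'
from h import *
st(); C=cam('wrist'); a=viewer.snapshot("wrist"); cv2.imwrite("pics/wr.png",a); np.save('C.npy',np.r_[C[:3],C[3].ravel(),C[4]])
c,s=np.cos(UY),np.sin(UY); W=lambda x,y,z: np.array([UO[0]+(c*x-s*y)/1e3,UO[1]+(s*x+c*y)/1e3,z/1e3])
P=[proj('wrist',W(-30+23*np.sin(t),y,58+23*np.cos(t)),C).round() for y in(-98,-86) for t in np.radians([-30,0,30])]; print(P)
u,v=np.mean(P,0).astype(int); x0=max(u-75,0); y0=max(v-60,0)
cr=a[y0:y0+115,x0:x0+150]; print(x0,y0,a.mean())
cr=cv2.resize(cr,None,fx=5,fy=5,interpolation=cv2.INTER_CUBIC); cv2.imwrite("pics/wr_c.png",cv2.convertScaleAbs(cr,alpha=min(2,130/cr.mean())))
E
```

```text
t: 13.17
ee_pos: [0.5621, -0.1727, 0.134]
tcp_rot: [0.0, 0.992, -0.001, 0.126]
contact_force: [0.2, 1.3, -0.6]
opening: 0.0225
grip_force: 0.0
t13.17 tcpU [-11.7 -98.8 134. ] tipU [ -8.9 -98.8 123.4] z [ 0.25  -0.002 -0.968] y [ 0.001  1.    -0.002] F [ 0.2  1.3 -0.6] op 22.5 g 0.0 q [-0.51  0.21  1.8   0.15  0.91 -2.16]
[array([280., 171.]), array([280., 191.]), array([279., 206.]), array([300., 171.]), array([300., 191.]), array([299., 206.])]
214 129 136.33000425170067
```

View pics/wr_c.png

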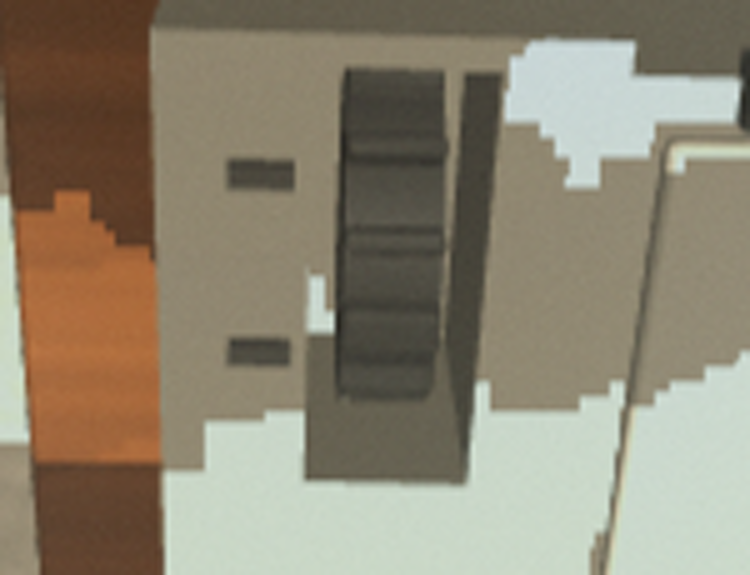

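The wrist crop shows the near bar at y≈173, the far bar at y≈352, and rib edges on the wheel at y≈150, 230–250, 305 and 360. The broad band at 305–360 looks like the double-width rib. I'll turn these rows into wheel angles.

```bash
python3 - <<'E'
from h import *
from scipy.optimize import brentq
q=np.load('C.npy'); C=(q[0],q[1],q[2],q[3:12].reshape(3,3),q[12:15])
a=cv2.imread('pics/wr.png')
for Y in(173,352): print('bar',unit(ray('w',214+260/5,129+Y/5,.071,C)).round(1))
for X,Y in((150,30),(340,70),(340,72),(305,480),(465,480)): print('corner',X,Y,unit(ray('w',214+X/5,129+Y/5,.07,C)).round(1))
c,s=np.cos(UY),np.sin(UY); W=lambda x,y,z: np.array([UO[0]+(c*x-s*y)/1e3,UO[1]+(s*x+c*y)/1e3,z/1e3])
b=a[:,286:301].mean((1,2)); 
xs=np.mean([unit(ray('w',266,129+Y/5,.071,C))[0] for Y in(173,352)]); print('bars mid',xs)
for r in(23,20):
  vs=[(d,proj('w',W(xs+r*np.sin(np.radians(d)),-92,58+r*np.cos(np.radians(d))),C)[1]) for d in range(-60,75,3)]
  print(r,[(d,round((v-129)*5),int(np.interp(v,np.arange(420),b)*10)/10) for d,v in vs])
E
```

```text
bar [ -43.3 -106.2   71. ]
bar [ -19.1 -106.5   71. ]
corner 150 30 [ -60.2 -118.7   70. ]
corner 340 70 [-55.7 -96.8  70. ]
corner 340 72 [-55.5 -96.8  70. ]
corner 305 480 [   0.9 -100.7   70. ]
corner 465 480 [  0.7 -79.2  70. ]
bars mid -31.21030570952564
23 [(-60, 107, 63.1), (-57, 115, 64.3), (-54, 123, 66.4), (-51, 132, 63.6), (-48, 141, 72.4), (-45, 151, 67.6), (-42, 160, 55.6), (-39, 170, 73.6), (-36, 180, 74.8), (-33, 190, 77.5), (-30, 201, 80.2), (-27, 211, 83.1), (-24, 222, 79.9), (-21, 232, 71.2), (-18, 242, 77.3), (-15, 253, 69.2), (-12, 263, 78.4), (-9, 273, 76.0), (-6, 283, 74.1), (-3, 292, 71.2), (0, 302, 63.6), (3, 311, 69.6), (6, 319, 73.9), (9, 328, 70.5), (12, 336, 69.5), (15, 343, 69.1), (18, 350, 64.3), (21, 357, 61.8), (24, 363, 67.7), (27, 369, 74.6), (30, 375, 75.5), (33, 379, 76.4), (36, 384, 75.0), (39, 388, 72.4), (42, 391, 70.9), (45, 394, 72.6), (48, 396, 75.8), (51, 398, 80.5), (54, 399, 83.8), (57, 400, 85.9), (60, 400, 86.6), (63, 400, 86.2), (66, 399, 84.5), (69, 398, 81.6), (72, 397, 77.5)]
20 [(-60, 124, 66.5), (-57, 131, 62.7), (-54, 138, 69.0), (-51, 145, 74.3), (-48, 153, 61.7), (-45, 161, 58.0), (-42, 169, 72.8), (-39, 178, 74.5), (-36, 187, 76.3), (-33, 195, 79.2), (-30, 204, 80.9), (-27, 213, 83.6), (-24, 222, 78.5), (-21, 231, 68.3), (-18, 240, 80.2), (-15, 249, 68.2), (-12, 257, 75.3), (-9, 266, 77.7), (-6, 274, 75.5), (-3, 283, 74.1), (0, 291, 72.3), (3, 298, 65.9), (6, 306, 63.3), (9, 313, 73.0), (12, 320, 73.6), (15, 327, 70.5), (18, 333, 70.0), (21, 339, 69.0), (24, 344, 69.1), (27, 349, 65.2), (30, 354, 62.2), (33, 358, 61.9), (36, 362, 65.5), (39, 365, 70.7), (42, 368, 73.8), (45, 371, 75.4), (48, 373, 75.5), (51, 375, 75.5), (54, 376, 75.7), (57, 377, 75.9), (60, 377, 76.0), (63, 377, 75.9), (66, 377, 75.9), (69, 376, 75.7), (72, 375, 75.5)]
```

The ribs sit at about -48°, -18° and a wide one at +11°, which matches the 30° spacing. The double rib started at -30°, so the wheel has turned about 41°, and a third stroke of about 19° finishes it.

```bash
python3 -c "
from h import *
to(-44,-91,104); to(-36,-91,76)"
```

```text
t13.22 tcpU [-13.2 -97.5 132.9] tipU [-10.5 -97.5 122.3] z [ 0.248 -0.    -0.969] y [ 0.  1. -0.] F [-1.4  0.5  0.5] op 22.2 g 0.0 q [-0.51  0.21  1.8   0.15  0.91 -2.16]
rows [1.48 0.27 0.38]
t13.22 tcpU [-13.2 -97.5 132.9] tipU [-10.5 -97.5 122.3] z [ 0.248 -0.    -0.969] y [ 0.  1. -0.] F [-1.4  0.5  0.5] op 22.2 g 0.0 q [-0.51  0.21  1.8   0.15  0.91 -2.16]
rows [1.45 0.27 1.54]
```

```bash
python3 -m handwheel '[0.5,0.14,0.2,0,0,0,0.74, 0.5,0.13,0.2,0,0,0,0.74, 0.45,0,0,0,0,0,0.74, 0,0,0.4,0,0,0,0.74, 0,0,0.4,0,0,0,0.74, 0,0,0.34,0,0,0,0.74, 0,0,0,0,0,0,0.74, 0,0,0,0,0,0,0.74]' 30
python3 -c "
from h import *
to(-36,-91,76)"
```

```text
t: 13.88
ee_pos: [0.5342, -0.1635, 0.085]
tcp_rot: [-0.0, 0.992, 0.001, 0.124]
contact_force: [0.2, 1.3, -0.9]
opening: 0.022
grip_force: 0.0
t13.88 tcpU [-39.7 -89.8  85. ] tipU [-37.  -89.7  74.3] z [ 0.245  0.001 -0.969] y [-0.001  1.     0.001] F [ 0.2  1.3 -0.9] op 22.0 g 0.0 q [-0.52  0.24  1.89  0.17  0.8  -2.2 ]
rows [-0.05 -0.05 -0.06]
```

```bash
python3 -m handwheel '[-0.04,-0.04,-0.05,0,0,0,0.74, 0,0,0,0,0,0,1, 0,0,0,0,0,0,1, 0,0,0,0,0,0,1, 0,0,0,0,0,0,1]' 30
python3 -c "
from h import *
st()"
python3 -m handwheel '[-0.08,0,0,0,0.64,0,1, -0.08,0,0.003,0,0.64,0,1, -0.08,0,0.003,0,0.64,0,1, -0.08,0,0.003,0,0.64,0,1, -0.08,0,0.003,0,0.64,0,1, 0,0,0,0,0,0,1]'
python3 -c "
from h import *
st()"
python3 -m handwheel '[0,0,0,0,0,0,0.74, 0,0,0,0,0,0,0.74, 0,0,0,0,0,0,0.74, 0,0,-0.5,0,0,0,0.74, 0,0,-0.8,0,-1,0,0.74, 0,0,-0.8,0,-1,0,0.74, -0.5,0,0,0,-0.7,0,0.74, -0.5,-0.2,0,0,0,0,0.74, 0,0,0,0,0,0,0.74, 0,0,0,0,0,0,0.74]'
python3 - <<'E'
from h import *
to(-10.5,-97.5,122.3)
E
```

```text
t: 14.3
ee_pos: [0.5354, -0.1644, 0.0882]
tcp_rot: [-0.0, 0.992, 0.001, 0.125]
contact_force: [-0.4, 4.9, 5.1]
opening: 0.0088
grip_force: 31.2
t14.30 tcpU [-38.4 -90.7  88.2] tipU [-35.7 -90.6  77.6] z [ 0.248  0.001 -0.969] y [-0.001  1.     0.001] F [-0.4  4.9  5.1] op 8.8 g 31.2 q [-0.52  0.23  1.89  0.17  0.81 -2.2 ]
t: 14.8
ee_pos: [0.5468, -0.1645, 0.0887]
tcp_rot: [-0.001, 0.999, 0.0, -0.043]
contact_force: [-1.1, 4.0, 8.1]
opening: 0.0079
grip_force: 33.1
t14.80 tcpU [-27.1 -90.7  88.7] tipU [-28.  -90.7  77.8] z [-0.086  0.001 -0.996] y [-0.002  1.     0.001] F [-1.1  4.   8.1] op 7.9 g 33.1 q [-0.42  0.42  1.61 -0.04  1.19 -1.98]
t: 15.63
ee_pos: [0.572, -0.1705, 0.1457]
tcp_rot: [-0.0, 0.995, -0.0, 0.099]
contact_force: [0.6, 0.6, 0.0]
opening: 0.0223
grip_force: 0.0
t15.63 tcpU [ -1.8 -96.5 145.7] tipU [  0.4 -96.5 135. ] z [ 0.197 -0.001 -0.98 ] y [-0.     1.    -0.001] F [0.6 0.6 0. ] op 22.3 g 0.0 q [-0.48  0.24  1.73  0.11  1.   -2.1 ]
rows [ 0.53 -0.04  0.41]
```

No views are left, so I'll read the ribs numerically from the same vantage point.

```bash
python3 -m handwheel '[0.27,-0.02,0.2,0,-0.55,0,0.74, 0.27,-0.02,0.2,0,0,0,0.74, 0,0,0,0,0,0,0.74, 0,0,0,0,0,0,0.74]'
cat > rib.py <<'E'
from h import *
from scipy.signal import find_peaks
c,s=np.cos(UY),np.sin(UY); W=lambda x,y,z: np.array([UO[0]+(c*x-s*y)/1e3,UO[1]+(s*x+c*y)/1e3,z/1e3])
def run(a,C,tag):
    g=cv2.cvtColor(a,cv2.COLOR_BGR2GRAY).astype(np.float32)
    # bars: dark blobs on the pod top, y about -106
    x=np.arange(-55,0,.25); p=np.array([proj('w',W(i,-106.4,71),C) for i in x],np.float32)
    b=cv2.remap(g,p[:,0].copy(),p[:,1].copy(),cv2.INTER_LINEAR).ravel(); bx=x[b<(b[(x>-40)&(x<-22)].mean()*.75)]
    n,f=bx[bx<-31].mean() if (bx<-31).any() else 0,bx[bx>-31].mean() if (bx>-31).any() else 0; print(tag,'bars',n,f)
    xs=(n+f)/2 if n and f else -31.2
    d=np.arange(-60,46,1.); pr=[]
    for y in np.arange(-96.5,-88,.5):
        p=np.array([proj('w',W(xs+23*np.sin(np.radians(i)),y,58+23*np.cos(np.radians(i))),C) for i in d],np.float32)
        pr.append(cv2.remap(g,p[:,0].copy(),p[:,1].copy(),cv2.INTER_LINEAR).ravel())
    pr=np.mean(pr,0); k=find_peaks(-pr,prominence=2)[0]; print('dark lines deg',[(d[i],round(float(pr[i]),1)) for i in k]); print([int(v) for v in pr[::3]])
E
python3 - <<'E'
from rib import *
q=np.load('C.npy'); run(cv2.imread('pics/wr.png'),(q[0],q[1],q[2],q[3:12].reshape(3,3),q[12:15]),'before')
st(); C=cam('wrist'); a=viewer.snapshot('wrist'); cv2.imwrite('pics/wr3.png',a); run(a,C,'after')
np.save('C3.npy',np.r_[C[:3],C[3].ravel(),C[4]])
E
```

```text
t: 15.97
ee_pos: [0.5598, -0.1704, 0.1308]
tcp_rot: [-0.0, 0.992, 0.001, 0.125]
contact_force: [-0.0, 0.2, 0.5]
opening: 0.0222
grip_force: 0.0
before bars -43.5 -19.375
dark lines deg [(np.float64(-51.0), 63.2), (np.float64(-43.0), 57.8), (np.float64(-21.0), 67.9), (np.float64(-15.0), 69.9), (np.float64(1.0), 64.0), (np.float64(21.0), 63.2)]
[64, 65, 67, 63, 70, 70, 57, 72, 75, 77, 81, 83, 85, 67, 79, 69, 79, 77, 75, 73, 65, 68, 75, 71, 70, 70, 66, 63, 67, 75, 77, 78, 76, 74, 71, 73]
t15.97 tcpU [-14.  -96.5 130.8] tipU [-11.2 -96.5 120.1] z [ 0.249  0.002 -0.969] y [-0.     1.     0.002] F [-0.   0.2  0.5] op 22.2 g 0.0 q [-0.51  0.21  1.81  0.16  0.91 -2.16]
after bars -43.5 -19.375
dark lines deg [(np.float64(-50.0), 59.0), (np.float64(-30.0), 66.8), (np.float64(-24.0), 64.9), (np.float64(-3.0), 60.1), (np.float64(6.0), 67.0), (np.float64(14.0), 67.6), (np.float64(34.0), 63.3)]
[61, 65, 78, 61, 63, 70, 72, 72, 74, 77, 66, 78, 64, 83, 82, 81, 79, 76, 73, 60, 71, 73, 66, 69, 68, 68, 72, 73, 76, 75, 67, 63, 65, 70, 89, 100]
```

The ribs moved on by about 19–20° (narrow rib -47→-27, next -18→+2, double rib 11→31), for a total of about 61°. I'll retreat, check the lid once more and hand in.

```bash
python3 -m handwheel '[0.5,0,-1,0,0,0,0.74, 0.8,0,-1,0,0,0,0.74, 1,0,-0.5,0,0,0,0.74, 1,0,0,0,0,0,0.74, 0,0,0,0,0,0,0.74, 0,0,0,0,0,0,0.74]'
python3 - <<'E'
from h import *
st(); a=viewer.snapshot('scene').astype(np.float32); b=viewer.snapshot('side').astype(np.float32)
g=cv2.imread('pics/g.png')
for i,x,y,sh,(u0,u1) in((a,220,180,0,(195,260)),(b,250,100,396,(70,130))):
    f=cv2.convertScaleAbs(cv2.resize(i.astype(np.uint8)[y:y+180,x:x+120],None,fx=3.3,fy=3.3,interpolation=cv2.INTER_CUBIC),alpha=1.5)
    t=g[250:330,sh+u0+10:sh+u1-10]; r=cv2.matchTemplate(f[220:360,u0-20:u1+20],t,cv2.TM_CCOEFF_NORMED); _,m,_,l=cv2.minMaxLoc(r); print('shift crop px',l[0]-30,l[1]-30,'score',round(m,3))
E
```

```text
t: 16.52
ee_pos: [0.465, -0.1709, 0.1718]
tcp_rot: [0.0, 0.992, 0.0, 0.127]
contact_force: [1.1, -0.7, -0.5]
opening: 0.0219
grip_force: 0.0
t16.52 tcpU [-108.8  -97.7  171.8] tipU [-106.   -97.7  161.2] z [ 0.252  0.    -0.968] y [0. 1. 0.] F [ 1.1 -0.7 -0.5] op 21.9 g 0.0 q [-0.62 -0.03  1.98  0.18  0.99 -2.27]
shift crop px 0 0 score 0.997
shift crop px 0 0 score 1.0
```

The lid hasn't moved since it was caught, and the robot is clear.

```bash
python3 -c "
from plant import sign_off
print(sign_off())"
```

```text
the job is handed in; nothing more can be done
None
```

I shut the lid, which checked level and forward with its tab caught behind the rim, and rolled the thumbwheel about 61° (two clicks, by rib positions in the wrist camera); the job is handed in, but no verdict came back.

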